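# Balance a weighted scale beam on the round root block

## Robot

A 7-joint arm with a two-finger parallel gripper is mounted at the origin on the work surface. World frame = base frame: x ahead of the robot, y to its left, z up, the work surface at z = 0. Lengths are in m, angles in degrees, forces in N, time in s.
With the tool pointing down it reaches from about 0.4 to 0.925 m from the base axis. Payload 5.6 kg.
Tool frame: the origin (TCP) lies between the finger pads; the fingertips stand ctrl.tips_ahead ahead of it and the grasp point (between the pads) lies 6 mm ahead of it (ctrl.tips_ahead is the distance from the TCP to the fingertips, in m); z points along the fingers, y is the line along which they close (so a half turn about z gives the same grasp; the last joint's range is limited). The gripper opens to 85 mm and grips with 20 to 120 N. Pads are 22 mm wide; open, the fingers measure 114 mm over their backs; the gripper's body (76 mm by 85 mm) begins 54 mm behind the grasp point. The pads swing forward as they close: fully open they stand 13 mm farther back than shut.
Start: joints at [-67.036, 26.786, -0.665, 91.828, 0.344, 61.387, -3.226], TCP at [0.279, 0.587, 0.256] pointing down, gripper open.
Joint ranges: [-144.91, 144.91], [-17.63, 115.5], [-89.93, 88.59], [15.96, 139.68], [-74.01, 254.01], [8.47, 105.57], [-167.45, 167.45]. Speed limits (degrees/s): [147.25, 147.25, 180, 180, 180, 180, 180].

## Interface

Orientations are given as a 3x3 rotation matrix whose columns are the frame's x, y, z axes.
In Python, from station import ctrl, vision, order gives the robot as it stands.
- The arm moves only by the tool apply_moves, never from a script. Its argument "increments" is a list of rows, each a list of 7 numbers: the turn, a rotation vector about the world's x, y, z in degrees, then the shift along the world's x, y, z in m, then the opening, from 0 (shut) to 1 (fully open). In form: [[rx, ry, rz, x, y, z, jaw], ...]. A call has 1 to 10 rows; each row shifts and turns the commanded pose from where the row before left it; what a row does not reach is not made up. A row lasts 1/12 s, in which the tool goes at most 41.7 mm and 7.16 degrees, less where a joint would pass 70% of its speed; a pose out of reach is approached as far as the arm can. A call is refused whole if a number of a shift passes 0.0417 or a number of a turn 7.16, either way. A call with a gripper value outside its range is refused whole. The fingers move at their own pace and stop on an object; "squeeze" is the grip in N (left out, the last holds). Time passes only in rows, so rows that do not move let the fingers close. It gives the time, the measured TCP pose, the force, the opening and the grip force at its end, in the units of the state.
- ctrl.sense(): the state, without advancing time (a new reading comes with each control period).
- vision.camera(name): name is "scene" or "top" or "wrist"; returns a dict with "img" (420x560x3 uint8, red, green, blue), "K" (3x3 intrinsics, pixels), "eye" and "attitude" of the camera in the world. Camera axes: x right, y down, z forward; pixel columns grow to the right and rows downward; lengths in m; the calibration is good to about 2 mm. A picture is of the moment at which its call begins. There is no depth.
- order.sign_off(): hands the job in; it is judged then, once.
The state is a dict: "time": time; "joint_pos": joint angles; "qvel": joint speeds; "tau": joint torques, N m; "position": TCP position; "tool_rot": TCP orientation; "ft_force": force on the tool from outside, world axes, zero at the start; "torque": the same for the moment, N m; "gripper_width": opening from 0.0 (shut) to 1.0 (fully open); "grip_force": force on a finger pad.
Only numpy, scipy, OpenCV 4.12 (cv2) and the standard library are available. Lean on these libraries where they do the work, as an engineer would, in place of code of your own. Each camera call takes 0.05 s, during which the arm holds its last target. There are 200 camera calls.

## Task

The new scale beam has a lead slug sealed out of sight inside it, and we need to see where it balances before its pivot is marked: lift it off the bench and set it gently, flat side down, square across the rounded top of the root block held in the vise, so that it balances there level and still when you let go. It must rest on nothing but the block's round top, and leave the other things on the bench where they are.

Things in the scene. Friction and masses are not known exactly. Their poses are not given: they have to be found in the camera images.
- beam: Black-lacquered scale beam 200 mm long (y), brass ends. Origin: middle of its flat underside, z up. Sole 44 mm wide (x), 14 thick; brass knobs on the last 10 mm, 34 mm high. About 0.5 kg, two thirds of it a lead slug fixed inside, unseen: the balance point is 15 to 50 mm from the middle, towards one end; both ends look alike. Centre of mass about 10 mm above the underside.
- rib (a point): Middle of the top of the beam's pale wood grip rib, the place to grip it from above; axes as the beam's. The rib is 14 mm wide (x), 150 mm long (y, centred), and stands from 14 to 38 mm above the beam's underside.
- vise: Iron vise fixed to the bench, holding a root block of dark wood. Origin on the bench under the block's middle. The block is a level cylinder of radius 60 mm, 80 mm long, axis along x at 100 mm height, so its round top is 160 mm high. Jaws on its flat ends at x = 40 to 75 mm either side, 106 mm wide (y), 125 mm high; screw and T handle out to x = 140 mm, 64 mm high.
- block_top (a point): Middle of the highest line of the root block's round top, 160 mm above the bench; axes as the vise's: the beam must lie along y (either way round), x runs along the block.
- sieve: Brass sieve frame, a ring 170 mm wide and 50 mm high, bystander; origin under its centre.
- canister: Tin canister with pressed lid, 90 mm wide, 130 mm high, bystander; origin under its centre.
- roller: Grey stone grinding roller 64 mm thick, 130 mm long, with wooden handles, 220 mm in all along y, on two chocks, bystander; origin under its centre.
- mortar: White ceramic bowl 120 mm wide, 85 mm high, bystander; origin under its centre.
- jar: Amber jar 80 mm wide, 150 mm high, bystander; origin under its centre.
- brush: Hand brush 200 mm long, lying flat, bystander; origin under its middle.
Not all that is in view belongs to the job. Of the things that look like the beam, the middle-sized one is meant.

How it is judged:
By the outcome, as a careful person would: the job done as asked, in the order asked, and still so for the second after the job is handed in, with the robot touching nothing.
It also fails if it takes over 72 s, if anything falls off the work surface, if the arm or the gripper's body presses on something with over 40 N, if the wrist force passes 120 N, or if a joint passes its speed limit or range.

## Working session

There is one attempt and no reset: what is moved stays moved. The work goes in short steps, Python scripts to look and compute and a tool call to move; the robot and the scene stay as the last step left them, time stands still between calls to the robot, and variables do not carry over. Pictures are saved under pics/ and viewed, at most 10 in all, crops included, and the job is handed in when it is done.

Besides the shell and the picture viewer there is one more tool, called after "Request:" by a JSON object that holds its "op" and its "data", one argument or row to a line. apply_moves: Moves the arm, as the interface text tells. Its arguments: {"type":"object","properties":{"increments":{"type":"array"},"squeeze":{"type":"number"}},"required":["increments"]}

```bash
ls; mkdir -p pics; python3 - <<'E'
from station import ctrl, vision, order
import cv2, numpy as np
print(ctrl.tips_ahead); s=ctrl.sense(); print({k:np.round(v,3).tolist() for k,v in s.items()})
ims=[]
for n in ("scene","top"):
    c=vision.camera(n); cv2.imwrite(f"pics/{n}0.png",c["img"][...,::-1]); np.savez(f"pics/{n}0.npz",**c)
    print(n,np.round(c["K"],1).tolist(),np.round(c["eye"],3).tolist(),np.round(c["attitude"],3).tolist())
E
```

```text
pics
0.025
{'time': 0.0, 'joint_pos': [-67.036, 26.836, -0.665, 91.88, 0.345, 61.387, -3.226], 'qvel': [0.069, -0.088, -0.046, 0.023, 0.042, 0.008, -0.056], 'tau': [0.0, -53.239, 0.021, -25.131, 0.011, 0.008, -0.0], 'position': [0.279, 0.587, 0.255], 'tool_rot': [[-0.903, 0.429, -0.001], [0.429, 0.903, -0.002], [-0.0, -0.002, -1.0]], 'ft_force': [-0.554, 0.285, 0.267], 'torque': [-0.017, 0.004, -0.028], 'grip_force': 0.0, 'gripper_width': 1.002}
scene [[529.6, 0.0, 277.7], [0.0, 529.6, 209.9], [0.0, 0.0, 1.0]] [1.595, -0.389, 1.089] [[0.39, 0.59, -0.706], [0.921, -0.262, 0.29], [-0.014, -0.763, -0.646]]
top [[385.6, 0.0, 280.4], [0.0, 385.6, 208.1], [0.0, 0.0, 1.0]] [0.325, 0.049, 1.22] [[0.019, -0.98, 0.198], [-1.0, -0.02, -0.007], [0.011, -0.198, -0.98]]
```

View pics/scene0.png

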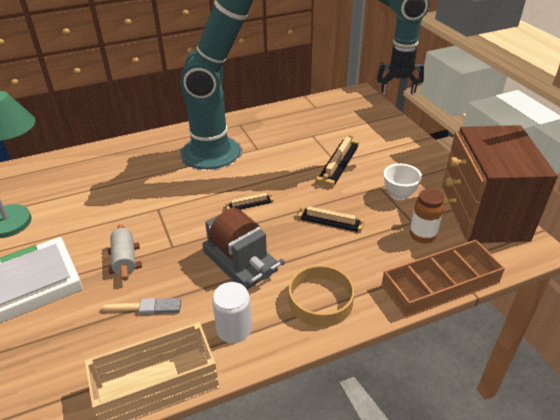

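View pics/top0.png

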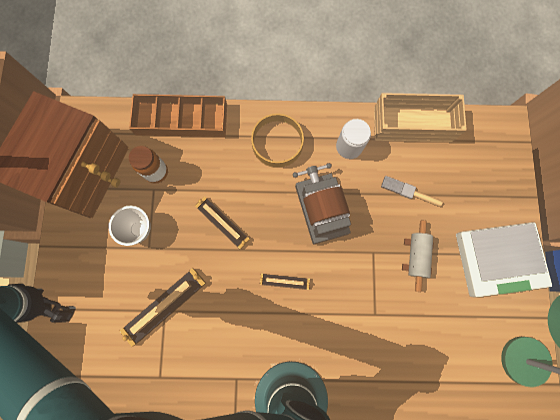

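```bash
cat > h.py <<'E'
import numpy as np, cv2
def ray(c,p):
    d=c["attitude"]@np.linalg.inv(c["K"])@np.array([p[0],p[1],1.]); return c["eye"],d
def onz(c,p,z):
    e,d=ray(c,p); return e+d*(z-e[2])/d[2]
def proj(c,P):
    q=c["K"]@(c["attitude"].T@(np.asarray(P,float)-c["eye"])); return q[:2]/q[2]
E
python3 - <<'E'
from h import *
top=dict(np.load("pics/top0.npz")); sc=dict(np.load("pics/scene0.npz"))
# rib masks
def rib(c,box):
    x0,y0,x1,y1=box; im=c["img"][y0:y1,x0:x1]; hsv=cv2.cvtColor(im,cv2.COLOR_RGB2HSV)
    dark=(hsv[...,2]<75).astype(np.uint8)
    cl=cv2.morphologyEx(dark,cv2.MORPH_CLOSE,np.ones((11,11)))
    m=((cl>0)&(hsv[...,2]>150)).astype(np.uint8)
    return hsv,m
for name,box in (("small",(255,265,320,298)),("mid",(190,190,255,255)),("large",(115,260,215,350))):
    hsv,m=rib(top,box)
    n,l,st,ce=cv2.connectedComponentsWithStats(m); k=1+np.argmax(st[1:,4])
    pts=np.argwhere(l==k)[:,::-1].astype(np.float32)+box[:2]
    r=cv2.minAreaRect(pts); bp=cv2.boxPoints(r)
    w=np.array([onz(top,p,0.038) for p in bp]); 
    print(name,st[k,4],np.round(r[0],1),np.round(onz(top,r[0],.038),3),[round(float(np.linalg.norm(w[i]-w[(i+1)%4])),3) for i in range(4)],np.round(bp).tolist())
a=cv2.resize(top["img"][185:260,185:260],(400,400),interpolation=cv2.INTER_CUBIC)
b=cv2.resize(top["img"][155:255,275:375],(400,400),interpolation=cv2.INTER_CUBIC)
a2=cv2.resize(sc["img"][195:245,285:385],(400,200),interpolation=cv2.INTER_CUBIC)
b2=cv2.resize(sc["img"][200:300,195:295],(400,400),interpolation=cv2.INTER_CUBIC)
L=np.zeros((600,800,3),np.uint8);L[:400,:400]=a;L[:400,400:]=b;L[400:600,:400]=a2;L[400:,400:]=b2[:200]
cv2.imwrite("pics/crop1.png",L[...,::-1])
E
```

```text
Traceback (most recent call last):
cv2.error: OpenCV(4.12.0) /io/opencv/modules/imgproc/src/convhull.cpp:143: error: (-215:Assertion failed) total >= 0 && (depth == CV_32F || depth == CV_32S) in function 'convexHull'
```

```bash
cat > m.py <<'E'
from h import *
top=dict(np.load("pics/top0.npz")); sc=dict(np.load("pics/scene0.npz"))
def rib(c,box):
    x0,y0,x1,y1=box; im=c["img"][y0:y1,x0:x1]; hsv=cv2.cvtColor(im,cv2.COLOR_RGB2HSV)
    dark=(hsv[...,2]<75).astype(np.uint8)
    cl=cv2.morphologyEx(dark,cv2.MORPH_CLOSE,np.ones((11,11)))
    m=((cl>0)&(hsv[...,2]>150)).astype(np.uint8)
    return hsv,m
for name,c,box in (("small",top,(255,265,320,298)),("mid",top,(190,190,255,255)),("large",top,(115,260,215,350))):
    hsv,m=rib(c,box)
    n,l,st,ce=cv2.connectedComponentsWithStats(m); k=1+np.argmax(st[1:,4])
    pts=(np.argwhere(l==k)[:,::-1]+box[:2]).astype(np.float32)
    r=cv2.minAreaRect(pts); bp=cv2.boxPoints(r)
    w=np.array([onz(c,p,0.038) for p in bp]); 
    print(name,st[k,4],np.round(r[0],1),np.round(onz(c,r[0],.038),3),[round(float(np.linalg.norm(w[i]-w[(i+1)%4])),3) for i in range(4)],np.round(bp).tolist())
a=cv2.resize(top["img"][185:260,185:260],(400,400),interpolation=cv2.INTER_CUBIC)
b=cv2.resize(top["img"][155:255,275:375],(400,400),interpolation=cv2.INTER_CUBIC)
a2=cv2.resize(sc["img"][195:245,285:385],(400,200),interpolation=cv2.INTER_CUBIC)
b2=cv2.resize(sc["img"][200:300,195:295],(400,400),interpolation=cv2.INTER_CUBIC)
L=np.zeros((600,800,3),np.uint8);L[:400,:400]=a;L[:400,400:]=b;L[400:600,:400]=a2;L[400:,400:]=b2[:200]
cv2.imwrite("pics/crop1.png",L[...,::-1])
E
python3 m.py
```

```text
small 155 [284.5 281.1] [0.34  0.025 0.038] [0.012, 0.113, 0.012, 0.113] [[266.0, 281.0], [266.0, 277.0], [303.0, 281.0], [303.0, 285.0]]
mid 15 [205.3 205.8] [0.566 0.276 0.038] [0.011, 0.014, 0.011, 0.014] [[203.0, 206.0], [205.0, 203.0], [208.0, 206.0], [206.0, 209.0]]
large 95 [166.5 301.2] [0.274 0.375 0.038] [0.053, 0.019, 0.053, 0.018] [[157.0, 305.0], [172.0, 293.0], [176.0, 298.0], [161.0, 309.0]]
```

View pics/crop1.png

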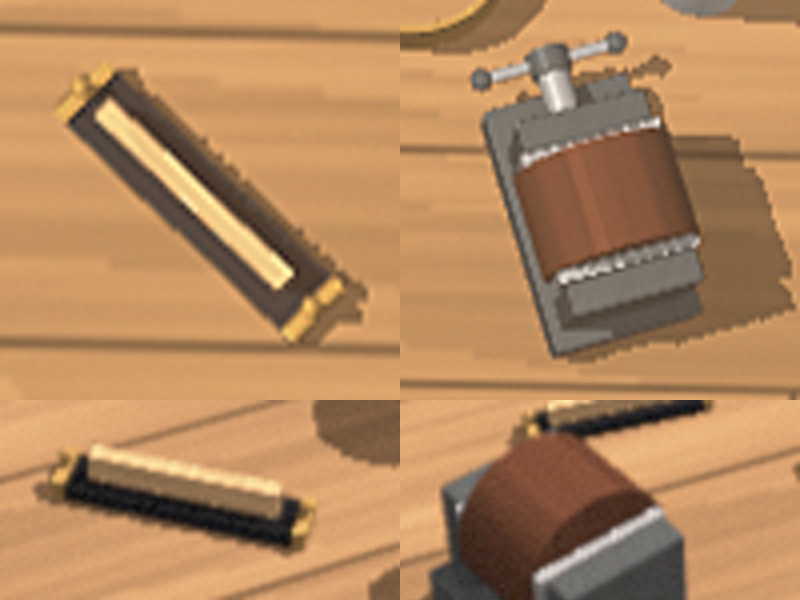

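The crop confirms it: of the three look-alikes in the top view (small at (285,281), middle at (222,221), large at (164,307)), the middle one is the target. Its rib corners are at about (202.8,206.6), (205.6,203.4), (240.7,235.6) and (237.5,239.4). The block's brown top has its corners near (305,196), (340,187), (314,225) and (349,215).

```bash
python3 - <<'E'
from h import *
top=dict(np.load("pics/top0.npz")); sc=dict(np.load("pics/scene0.npz"))
C=np.array([[95,115],[110,98],[297,270],[280,290]])/5.333+185
w=np.array([onz(top,p,.038) for p in C]); print(np.round(w,3).tolist(), 'mid',w.mean(0))
d=(w[2]+w[3]-w[0]-w[1])/2; print('len',np.linalg.norm(d),'wid',np.linalg.norm(w[0]-w[1]),'yaw of axis',np.degrees(np.arctan2(d[1],d[0])))
# scene rib top edges: crop scale 4, offset (285,195), far-left (90,447)->... panel y0=400
S=np.array([[90,445],[280,485]])-[0,400]; S=S/4+[285,195]
for p in S: print('scene rib ends',np.round(onz(sc,p,.038),3))
# brass knobs outermost corners at z=.034 
K=np.array([[58,112],[108,68],[345,290],[292,342]])/5.333+185
k=np.array([onz(top,p,.02) for p in K]); print('knob mid',k.mean(0), 'len',np.linalg.norm((k[2]+k[3]-k[0]-k[1])/2))
# vise: brown rim ends
B=np.array([[518,165],[662,128],[698,240],[555,280]],float); B=(B-[400,0])/4+[275,155]
b=np.array([onz(top,p,.14) for p in B]); print('block',np.round(b,3).tolist(),b.mean(0))
ax=(b[0]+b[1]-b[2]-b[3])/2; print('axis len',np.linalg.norm(ax),np.degrees(np.arctan2(ax[1],ax[0])))
import cv2
from station import ctrl
T=ctrl.sense()["tool_rot"]; print('tool x yaw',np.degrees(np.arctan2(T[1][0],T[0][0])),'tool y yaw',np.degrees(np.arctan2(T[1][1],T[0][1])))
E
```

```text
[[0.563, 0.284, 0.038], [0.574, 0.275, 0.038], [0.475, 0.162, 0.038], [0.463, 0.171, 0.038]] mid [0.51865545 0.22312806 0.038     ]
len 0.1507671022346455 wid 0.013195084413200248 yaw of axis -131.50173368846916
scene rib ends [0.466 0.174 0.038]
scene rib ends [0.567 0.285 0.038]
knob mid [0.51616257 0.22266607 0.02      ] len 0.19615470423613976
block [[0.579, -0.027, 0.14], [0.609, -0.131, 0.14], [0.527, -0.155, 0.14], [0.496, -0.053, 0.14]] [ 0.55277624 -0.09146154  0.14      ]
axis len 0.0863952561907186 17.32472665086368
tool x yaw 154.5658778389272 tool y yaw 64.56586863719144
```

Request:
{"op": "apply_moves", "data": {
  "increments": [
    [0, 0, -6.63, 0.015, -0.0227, -0.003, 0.7],
    [0, 0, -6.63, 0.015, -0.0227, -0.003, 0.7],
    [0, 0, -6.63, 0.015, -0.0227, -0.003, 0.7],
    [0, 0, -6.63, 0.015, -0.0227, -0.003, 0.7],
    [0, 0, -6.63, 0.015, -0.0227, -0.003, 0.7],
    [0, 0, -6.63, 0.015, -0.0227, -0.003, 0.7],
    [0, 0, -6.63, 0.015, -0.0227, -0.003, 0.7],
    [0, 0, -6.63, 0.015, -0.0227, -0.003, 0.7]
  ]
}}

```text
time: 0.77
position: [0.3995, 0.4041, 0.2319]
tool_rot: [[-0.194, 0.981, -0.0], [0.981, 0.194, -0.0], [-0.0, -0.0, -1.0]]
ft_force: [0.7, -0.0, 0.3]
gripper_width: 0.701
grip_force: 0.0
```

Request:
{"op": "apply_moves", "data": {
  "increments": [
    [0, 0, -6.63, 0.015, -0.0227, -0.003, 0.7],
    [0, 0, -6.63, 0.015, -0.0227, -0.003, 0.7],
    [0, 0, -6.63, 0.015, -0.0227, -0.003, 0.7],
    [0, 0, -6.63, 0.015, -0.0227, -0.003, 0.7],
    [0, 0, -6.63, 0.015, -0.0227, -0.003, 0.7],
    [0, 0, -6.63, 0.015, -0.0227, -0.003, 0.7],
    [0, 0, -6.63, 0.015, -0.0227, -0.003, 0.7],
    [0, 0, -6.63, 0.015, -0.0227, -0.003, 0.7],
    [0, 0, 0, 0, 0, 0, 0.7],
    [0, 0, 0, 0, 0, 0, 0.7]
  ]
}}

```text
time: 1.6
position: [0.5196, 0.2221, 0.2078]
tool_rot: [[0.665, 0.747, -0.001], [0.747, -0.665, -0.001], [-0.001, 0.0, -1.0]]
ft_force: [-0.5, 0.8, -0.6]
gripper_width: 0.702
grip_force: 0.0
```

```bash
cat > w.py <<'E'
import sys
from h import *
from station import ctrl, vision
def yawy(T): return np.degrees(np.arctan2(T[1][1],T[0][1]))
s=ctrl.sense(); T=np.array(s["tool_rot"])
print(s["time"],np.round(s["position"],4),'yaw y',yawy(T),'z',np.round(T[:,2],4),'F',np.round(s["ft_force"],2),'M',np.round(s["torque"],3),np.round(s["joint_pos"],1),ctrl.tips_ahead,s["gripper_width"],s["grip_force"])
for n in sys.argv[2:]:
    c=vision.camera(n); np.savez(f"pics/{n}{sys.argv[1]}.npz",**c); cv2.imwrite(f"pics/{n}{sys.argv[1]}.png",c["img"][...,::-1])
    print(n,np.round(c["eye"],3),np.round(c["attitude"],3).tolist())
E
python3 w.py 1 wrist
```

```text
1.6 [0.5196 0.2221 0.2078] yaw y -41.66975317027258 z [-6.0e-04 -1.2e-03 -1.0e+00] F [-0.45  0.76 -0.56] M [ 0.061 -0.042  0.017] [-48.6  23.1  27.8 108.  -13.3  52.2 -56.1] 0.025 0.7021031773556304 0.0
wrist [0.566 0.273 0.325] [[0.747, -0.639, -0.183], [-0.665, -0.718, -0.207], [0.001, 0.276, -0.961]]
```

View pics/wrist1.png

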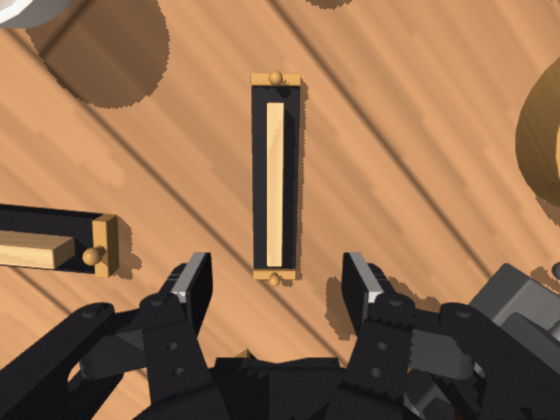

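The wrist view shows the beam upright in the image, with its rib running from about (275,103) to (274.5,267) and the jaws open on both sides.

```bash
python3 - <<'E'
from h import *
c=dict(np.load("pics/wrist1.npz")); hsv=cv2.cvtColor(c["img"],cv2.COLOR_RGB2HSV)
for r in range(95,280,1):
    row=hsv[r,255:297]; 
m=np.zeros(hsv.shape[:2],np.uint8); m[96:276,256:294]=(hsv[96:276,256:294,2]>120)
m[:,:260]=0; m[:,292:]=0
n,l,st,ce=cv2.connectedComponentsWithStats(m)
for k in range(1,n):
    if st[k,4]>300:
        p=np.argwhere(l==k)[:,::-1]; y0,y1=p[:,1].min(),p[:,1].max(); print(st[k])
        rows=[(p[p[:,1]==y,0].min(),p[p[:,1]==y,0].max()) for y in (y0+3,(y0+y1)//2,y1-3)]; print(y0,y1,rows)
        a=onz(c,(np.mean(rows[0])+.5,y0),.038); b=onz(c,(np.mean(rows[2])+.5,y1+1),.038)
        print(np.round(a,4),np.round(b,4),(a+b)/2,np.linalg.norm(a-b),np.degrees(np.arctan2(*(a-b)[1::-1])))
E
```

```text
[ 267  102   17  165 2659]
102 266 [(np.int64(267), np.int64(283)), (np.int64(267), np.int64(282)), (np.int64(267), np.int64(281))]
[0.5709 0.2795 0.038 ] [0.4699 0.1676 0.038 ] [0.52040579 0.22356625 0.038     ] 0.1508315505272072 47.92379814734322
```

Request:
{"op": "apply_moves", "data": {
  "increments": [
    [0, 0, 0, 0.0002, 0.0003, -0.025, 0.35],
    [0, 0, 0, 0.0002, 0.0003, -0.025, 0.35],
    [0, 0, 0, 0.0002, 0.0003, -0.025, 0.35],
    [0, 0, 0, 0.0002, 0.0003, -0.025, 0.35],
    [0, 0, 0, 0, 0.0003, -0.025, 0.35],
    [0, 0, 0, 0, 0, -0.02, 0.35],
    [0, 0, 0, 0, 0, 0, 0.35],
    [0, 0, 0, 0, 0, 0, 0.35]
  ]
}}

```text
time: 2.32
position: [0.5188, 0.2263, 0.0626]
tool_rot: [[0.661, 0.75, -0.002], [0.75, -0.661, -0.001], [-0.002, -0.001, -1.0]]
ft_force: [0.1, -0.6, 0.7]
gripper_width: 0.35
grip_force: 0.0
```

```bash
python3 w.py 2 wrist; python3 - <<'E'
from h import *
c=dict(np.load("pics/wrist1.npz")); K=c["K"]; print(np.round(K,1).tolist())
for a,b in (((210,255),(343,255)),):
    (e,d1),(e,d2)=ray(c,a),ray(c,b); t=.0597/np.linalg.norm(d1-d2); print('tip z rel TCP',(e+d1*t)[2]-.2078,(e+d2*t)[2]-.2078)
E
```

```text
2.3167 [0.5188 0.2263 0.0626] yaw y -41.379774685389435 z [-2.3e-03 -6.0e-04 -1.0e+00] F [ 0.06 -0.61  0.69] M [-0.032 -0.014  0.037] [-43.7  35.6  21.7 111.7 -21.2  36.7 -49.9] 0.025 0.3503934031853062 0.0
wrist [0.565 0.277 0.18 ] [[0.751, -0.635, -0.184], [-0.661, -0.721, -0.207], [-0.001, 0.277, -0.961]]
[[328.7, 0.0, 276.7], [0.0, 328.7, 206.7], [0.0, 0.0, 1.0]]
tip z rel TCP -0.01863423494537067 -0.01859857231700071
```

View pics/wrist2.png

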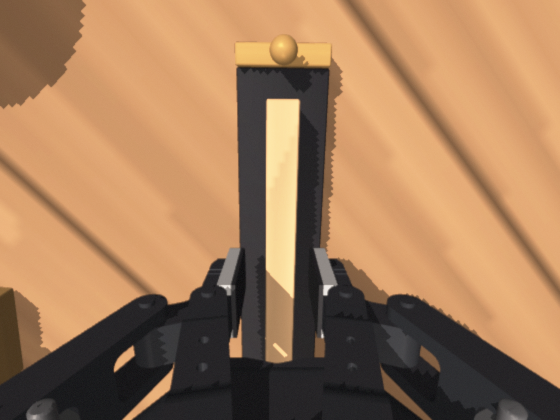

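Request:
{"op": "apply_moves", "data": {
  "increments": [
    [0, 0, 0, 0.001, -0.0015, -0.008, 0.35],
    [0, 0, 0, 0, 0, -0.009, 0.35],
    [0, 0, 0, 0, 0, 0, 0.2],
    [0, 0, 0, 0, 0, 0, 0.1],
    [0, 0, 0, 0, 0, 0, 0],
    [0, 0, 0, 0, 0, 0, 0],
    [0, 0, 0, 0, 0, 0, 0],
    [0, 0, 0, 0, 0, 0, 0]
  ],
  "squeeze": 80
}}

```text
time: 3.03
position: [0.5206, 0.2238, 0.0462]
tool_rot: [[0.663, 0.749, -0.001], [0.749, -0.663, -0.0], [-0.001, -0.0, -1.0]]
ft_force: [-1.6, 0.1, -4.0]
gripper_width: 0.144
grip_force: 80.0
```

```bash
python3 w.py 3
```

```text
3.0333 [0.5206 0.2238 0.0462] yaw y -41.505517292462045 z [-6.e-04 -2.e-04 -1.e+00] F [-1.64  0.12 -4.01] M [ 0.027  0.156 -0.059] [-42.8  37.2  20.9 111.7 -22.1  35.  -49. ] 0.025 0.14418148967084113 80.04273176193237
```

Request:
{"op": "apply_moves", "data": {
  "increments": [
    [0, 0, 0, 0, 0, 0.005, 0],
    [0, 0, 0, 0, 0, 0.015, 0],
    [0, 0, 0, 0, 0, 0.03, 0],
    [0, 0, 0, 0, 0, 0.035, 0],
    [0, 0, 0, 0, 0, 0.035, 0],
    [0, 0, 0, 0, 0, 0.035, 0],
    [0, 0, 0, 0, 0, 0.035, 0],
    [0, 0, 0, 0, 0, 0.01, 0],
    [0, 0, 0, 0, 0, 0, 0],
    [0, 0, 0, 0, 0, 0, 0]
  ]
}}

```text
time: 3.87
position: [0.5203, 0.2237, 0.2455]
tool_rot: [[0.663, 0.749, -0.001], [0.749, -0.663, 0.0], [-0.0, -0.001, -1.0]]
ft_force: [-0.4, 0.6, -5.8]
gripper_width: 0.138
grip_force: 79.9
```

```bash
cat > tq.py <<'E'
from h import *
from station import ctrl, vision
import sys
N=int(sys.argv[1]); R=[]
vision.camera("wrist")
for i in range(N):
    c=vision.camera("wrist"); s=ctrl.sense(); R.append(np.r_[s["ft_force"],s["torque"]])
R=np.array(R); m=R.mean(0); T=np.array(s["tool_rot"]); ax=T[:,0] # tool x = beam axis
print('pos',np.round(s["position"],4),'F',np.round(m[:3],3),'M',np.round(m[3:],4),'sd',np.round(R.std(0),3),'toolM',np.round(T.T@m[3:],4))
print('tool yaw y',np.degrees(np.arctan2(T[1][1],T[0][1])),'z',np.round(T[:,2],4))
np.savez("pics/wrist_l.npz",**c); cv2.imwrite("pics/wrist_l.png",c["img"][...,::-1])
# r=ax*u, F=(0,0,-W): M=r x F
g=np.cross(ax,[0,0,1.]); 
print('u*(-W)',m[3:]@g,' u for W=-Fz:',m[3:]@g/m[2], 'time',s["time"])
E
python3 tq.py 16
```

```text
pos [0.5209 0.2238 0.2463] F [ 0.067  0.236 -4.702] M [ 0.095  -0.107  -0.0009] sd [0.567 0.592 0.641 0.029 0.025 0.024] toolM [-0.0172  0.142   0.0009]
tool yaw y -41.50831443719821 z [ 1.e-04  0.e+00 -1.e+00]
u*(-W) 0.1420099841858225  u for W=-Fz: -0.03020021971002033 time 4.7167
```

View pics/wrist_l.png

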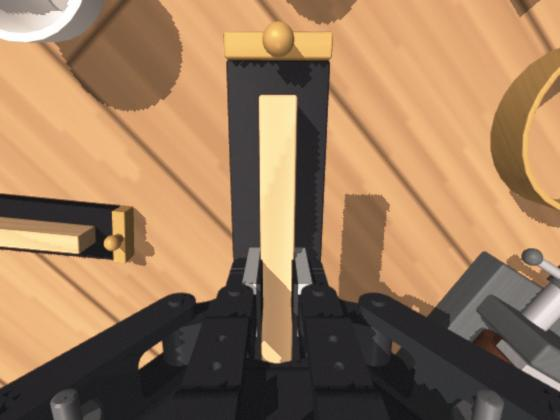

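The beam sits level in the grip, and the wrist torque puts the balance point about 30 mm from the grip towards the robot-side end (−tool x). Next I carry it next to the vise and look at the vise from close up.

Request:
{"op": "apply_moves", "data": {
  "increments": [
    [0, 0, 3, -0.002, -0.015, 0.01, 0],
    [0, 0, 5, -0.005, -0.032, 0.01, 0],
    [0, 0, 5, -0.005, -0.032, 0.01, 0],
    [0, 0, 5, -0.005, -0.032, 0.01, 0],
    [0, 0, 5, -0.005, -0.032, 0.005, 0],
    [0, 0, 5, -0.005, -0.032, 0, 0],
    [0, 0, 5, -0.005, -0.032, 0, 0],
    [0, 0, 5, -0.005, -0.032, 0, 0],
    [0, 0, 5, -0.005, -0.032, 0, 0]
  ]
}}

```text
time: 5.47
position: [0.4783, -0.0487, 0.2916]
tool_rot: [[-0.03, 1.0, 0.001], [1.0, 0.03, 0.001], [0.001, 0.001, -1.0]]
ft_force: [0.9, 0.2, -5.6]
gripper_width: 0.142
grip_force: 79.9
```

Request:
{"op": "apply_moves", "data": {
  "increments": [
    [0, 0, 5, -0.005, -0.032, 0, 0],
    [0, 0, 5, -0.005, -0.032, 0, 0],
    [0, 0, 4, -0.005, -0.032, 0, 0],
    [0, 0, 1.8, -0.004, -0.019, 0, 0],
    [0, 0, 0, 0, 0, 0, 0],
    [0, 0, 0, 0, 0, 0, 0],
    [0, 0, 0, 0, 0, 0, 0]
  ]
}}

```text
time: 6.05
position: [0.4599, -0.1615, 0.2912]
tool_rot: [[-0.297, 0.955, -0.0], [0.955, 0.297, 0.001], [0.001, 0.0, -1.0]]
ft_force: [-0.2, 0.8, -5.5]
gripper_width: 0.141
grip_force: 79.9
```

```bash
python3 tq.py 20; python3 w.py 4
```

```text
pos [ 0.4599 -0.1622  0.2913] F [ 0.051 -0.02  -4.842] M [ 0.133   0.0347 -0.0003] sd [0.533 0.424 0.411 0.023 0.026 0.022] toolM [-0.0064  0.1373  0.0003]
tool yaw y 17.287086872546563 z [ 1.e-04 -1.e-04 -1.e+00]
u*(-W) 0.1372686915661325  u for W=-Fz: -0.028351525586522663 time 7.1
7.1 [ 0.4599 -0.1622  0.2913] yaw y 17.287086872546563 z [ 1.e-04 -1.e-04 -1.e+00] F [-0.19  0.83 -4.65] M [ 0.128  0.047 -0.007] [-16.7   8.9  36.1 113.7  -6.1  59.3  39.5] 0.025 0.1412241421975431 79.89866137504578
```

View pics/wrist_l.png

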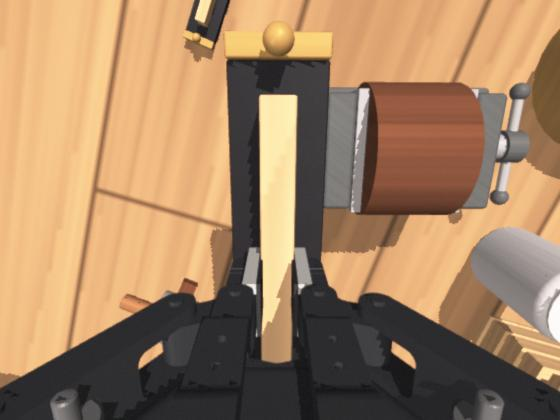

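The vise shows beside the beam. The brown block spans columns about 358–480 and rows 83–214, with its axis nearly horizontal in the image, and the T handle is on the right.

```bash
cat > vz.py <<'E'
from h import *
c=dict(np.load("pics/wrist_l.npz")); hsv=cv2.cvtColor(c["img"],cv2.COLOR_RGB2HSV)
H,S,V=[hsv[...,i].astype(int) for i in range(3)]
m=np.zeros(H.shape,np.uint8); m[70:230,345:495]=((H<14)|(H>170))[70:230,345:495]&(S>100)[70:230,345:495]&(V<190)[70:230,345:495]
n,l,st,ce=cv2.connectedComponentsWithStats(m); k=1+np.argmax(st[1:,4]); m=l==k; print(st[k])
cols=np.arange(378,466); t=np.array([np.where(m[:,x])[0].min() for x in cols]); b=np.array([np.where(m[:,x])[0].max()+1 for x in cols])
pt=np.polyfit(cols,t,1); pb=np.polyfit(cols,b,1); print('top',pt,np.abs(np.polyval(pt,cols)-t).max(),'bot',pb,np.abs(np.polyval(pb,cols)-b).max())
e=c["eye"]; L=[]
for p,s in ((pt,1),(pb,-1)):
    P=[ray(c,(x+.5,np.polyval(p,x)))[1] for x in (370,470)]
    nrm=np.cross(*P); nrm/=np.linalg.norm(nrm)
    mid=ray(c,(420,148))[1]
    if nrm@mid<0: nrm=-nrm   # inward
    # axis: nrm.(X-e)=0.06, z=.1 -> line
    a=nrm[:2]; d=.06-nrm[2]*(.1-e[2]); L.append((a,d)); dirn=np.array([-a[1],a[0]]); dirn*=np.sign(dirn[0]); print('axis yaw',np.degrees(np.arctan2(dirn[1],dirn[0])))
    print(' offset y at x=.553',(d-a[0]*.553)/a[1])
yaw=np.mean([np.degrees(np.arctan2(*(np.array([-a[1],a[0]])*np.sign(-a[1]))[::-1])) for a,d in L])
# rim columns on rows
for r in range(90,210,12):
    w=np.where(m[r])[0]; print(r,w.min(),w.max()+1, np.round(onz(c,(w.min(),r+.5),.16)[:2],4),np.round(onz(c,(w.max()+1,r+.5),.16)[:2],4))
E
python3 vz.py
```

```text
[  345    70   140   160 15211]
top [-2.64696559e-02  9.26342327e+01] 10.53759994364411 bot [-2.36087140e-01  3.18067548e+02] 7.643839597055603
axis yaw 18.726531946503286
 offset y at x=.553 0.14841100247965133
axis yaw 31.63788339989866
 offset y at x=.553 0.2613478557175766
90 371 471 [ 0.4991 -0.0625] [ 0.5673 -0.0412]
102 370 479 [ 0.5014 -0.0703] [ 0.5765 -0.0469]
114 369 482 [ 0.5038 -0.0783] [ 0.5824 -0.0538]
126 368 484 [ 0.5063 -0.0864] [ 0.5877 -0.0611]
138 367 484 [ 0.5088 -0.0947] [ 0.5918 -0.0689]
150 366 484 [ 0.5113 -0.1032] [ 0.5959 -0.0769]
162 365 482 [ 0.5139 -0.1118] [ 0.5986 -0.0855]
174 364 479 [ 0.5166 -0.1206] [ 0.6006 -0.0945]
186 363 475 [ 0.5193 -0.1296] [ 0.602  -0.1039]
198 362 468 [ 0.5221 -0.1388] [ 0.6011 -0.1142]
```

```bash
sed -i 's/(V<190)/(V<150)/; s/a\[0\]\*.553)\/a\[1\])/a[0]*.553)\/a[1], (d-a@e[:2]))/; s/d=.06-nrm\[2\]\*(.1-e\[2\])/d=.06-nrm[2]*(.1-e[2])+nrm[:2]@e[:2]/' vz.py; sed -i 's/^n,l,st,ce=/m=cv2.morphologyEx(m,cv2.MORPH_OPEN,np.ones((7,7)));n,l,st,ce=/' vz.py; python3 vz.py; python3 - <<'E'
from h import *
c=dict(np.load("pics/wrist_l.npz")); hsv=cv2.cvtColor(c["img"],cv2.COLOR_RGB2HSV); print(hsv[148,420],hsv[100,420],hsv[205,420],hsv[76,420],hsv[219,420],hsv[225,440])
E
```

```text
[ 362   99  120  117 7007]
top [4.94082632e-02 1.34776690e+02] 40.453013278855934 bot [-6.94586313e-02  2.43390449e+02] 9.09218590398362
axis yaw 14.495225392553332
 offset y at x=.553 -0.03831135849559182 0.028252828417590553
axis yaw 21.48467522548155
 offset y at x=.553 -0.0980786330525492 -0.04030768676271723
[  9 145 156] [  9 146 152] [  8 138  98] [ 15 119 233] [ 15 120 234] [ 15 118 240]Traceback (most recent call last):
  File "vz.py", line 20, in <module>
    w=np.where(m[r])[0]; print(r,w.min(),w.max()+1, np.round(onz(c,(w.min(),r+.5),.16)[:2],4),np.round(onz(c,(w.max()+1,r+.5),.16)[:2],4))
                                 ~~~~~^^
    return umr_minimum(a, axis, None, out, keepdims, initial, where)
ValueError: zero-size array to reduction operation minimum which has no identity
```

Bench is H 15, V 235 and the block is H 8–9, V ≤ 160, so I'll split them by hue ≤ 12 and V < 185.

```bash
sed -i 's/(V<150)/(V<185)/; s/(H<14)/(H<12)/' vz.py; python3 vz.py
```

```text
[  362    82   122   133 14506]
top [1.01088373e-02 7.87163978e+01] 1.5931016871543875 bot [-5.79497024e-02  2.37550800e+02] 8.604187946884508
axis yaw 16.757258814773454
 offset y at x=.553 -0.09816961078928324 0.033742653934468125
axis yaw 20.78335101288633
 offset y at x=.553 -0.09676678070786635 -0.038023694661432045
90 371 471 [ 0.4991 -0.0625] [ 0.5673 -0.0412]
102 370 479 [ 0.5014 -0.0703] [ 0.5765 -0.0469]
114 369 482 [ 0.5038 -0.0783] [ 0.5824 -0.0538]
126 368 484 [ 0.5063 -0.0864] [ 0.5877 -0.0611]
138 367 484 [ 0.5088 -0.0947] [ 0.5918 -0.0689]
150 366 484 [ 0.5113 -0.1032] [ 0.5959 -0.0769]
162 365 482 [ 0.5139 -0.1118] [ 0.5986 -0.0855]
174 364 479 [ 0.5166 -0.1206] [ 0.6006 -0.0945]
186 363 475 [ 0.5193 -0.1296] [ 0.602  -0.1039]
198 362 468 [ 0.5221 -0.1388] [ 0.6011 -0.1142]
```

```bash
sed 's/arange(378,466)/arange(380,440)/' vz.py > vz2.py; python3 vz2.py | head -6; python3 - <<'E'
from h import *
c=dict(np.load("pics/wrist_l.npz"));hsv=cv2.cvtColor(c["img"],cv2.COLOR_RGB2HSV)
print(hsv[150:172:10,354:384:2,2])
E
```

```text
[  362    82   122   133 14506]
top [9.00250069e-03 7.92134760e+01] 0.6794387329813674 bot [-6.39066407e-04  2.14345031e+02] 2.091960729832465
axis yaw 16.816617630370185
 offset y at x=.553 -0.0982144051843328 0.03389901934383899
axis yaw 17.327896398448946
 offset y at x=.553 -0.09622457337034086 -0.03159767672328423
[[110 223 155 145 143 132  66  65  65  64  65  65 140 153 153]
 [135 147 143 144 144  94  65  62  63  62  61  75 141 145 145]
 [158 145 145 144 142  73  65  66  64  67  67 133 147 147 147]]
```

Request:
{"op": "apply_moves", "data": {
  "increments": [
    [0, 0, 0, 0.006, 0.006, 0, 0],
    [0, 0, 0, 0.0142, 0.0148, -0.008, 0],
    [0, 0, 0, 0.0142, 0.0148, -0.01, 0],
    [0, 0, 0, 0.0142, 0.0149, -0.01, 0],
    [0, 0, 0, 0.0142, 0.0149, -0.01, 0],
    [0, 0, 0, 0.0142, 0.0149, -0.01, 0],
    [0, 0, 0, 0.0142, 0.0148, -0.01, 0],
    [0, 0, 0, 0, 0, -0.01, 0],
    [0, 0, 0, 0, 0, -0.003, 0],
    [0, 0, 0, 0, 0, 0, 0]
  ]
}}

```text
time: 7.93
position: [0.5504, -0.067, 0.2191]
tool_rot: [[-0.297, 0.955, -0.003], [0.955, 0.297, -0.001], [0.0, -0.003, -1.0]]
ft_force: [-0.2, -0.7, -4.8]
gripper_width: 0.141
grip_force: 79.8
```

```bash
python3 tq.py 12; python3 w.py 5 scene; python3 - <<'E'
import cv2
i=cv2.imread('pics/scene5.png')[140:290,160:360]; cv2.imwrite('pics/s5c.png',cv2.resize(i,(800,600),interpolation=cv2.INTER_CUBIC))
E
```

```text
pos [ 0.5511 -0.0671  0.2204] F [ 0.066  0.133 -4.761] M [0.1314 0.0392 0.0033] sd [0.457 0.476 0.337 0.037 0.024 0.027] toolM [-0.0016  0.1371 -0.0032]
tool yaw y 17.28475638937992 z [ 2.e-04  1.e-04 -1.e+00]
u*(-W) 0.13714376485923005  u for W=-Fz: -0.028805570118310243 time 8.5833
8.5833 [ 0.5511 -0.0671  0.2204] yaw y 17.28475638937992 z [ 2.e-04  1.e-04 -1.e+00] F [ 0.36  0.1  -4.67] M [0.185 0.027 0.023] [-21.3  21.5  30.9 108.9 -13.6  53.2  33.4] 0.025 0.13857912789943194 79.77462887763977
scene [ 1.595 -0.389  1.089] [[0.39, 0.59, -0.706], [0.921, -0.262, 0.29], [-0.014, -0.763, -0.646]]
```

View pics/s5c.png

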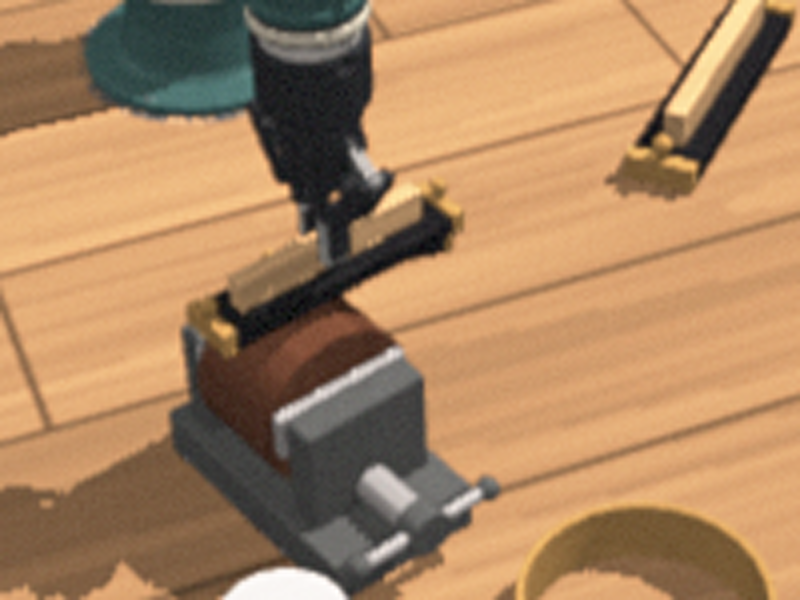

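The beam hangs level over the block, with the long part on the far side of the round top as intended. I lower it gently until it touches.

Request:
{"op": "apply_moves", "data": {
  "increments": [
    [0, 0, 0, 0, 0, -0.006, 0],
    [0, 0, 0, 0, 0, -0.004, 0],
    [0, 0, 0, 0, 0, -0.002, 0],
    [0, 0, 0, 0, 0, -0.001, 0],
    [0, 0, 0, 0, 0, 0, 0],
    [0, 0, 0, 0, 0, 0, 0]
  ]
}}

```text
time: 9.13
position: [0.5512, -0.0671, 0.2072]
tool_rot: [[-0.297, 0.955, -0.0], [0.955, 0.297, -0.0], [-0.0, -0.0, -1.0]]
ft_force: [-0.4, 1.1, -5.6]
gripper_width: 0.141
grip_force: 79.9
```

Request:
{"op": "apply_moves", "data": {
  "increments": [
    [0, 0, 0, 0, 0, -0.001, 0],
    [0, 0, 0, 0, 0, 0, 0],
    [0, 0, 0, 0, 0, 0, 0]
  ]
}}

```text
time: 9.38
position: [0.5512, -0.0671, 0.2063]
tool_rot: [[-0.297, 0.955, 0.0], [0.955, 0.297, -0.0], [-0.0, 0.0, -1.0]]
ft_force: [-0.4, 0.1, -5.1]
gripper_width: 0.146
grip_force: 79.9
```

```bash
python3 tq.py 6
```

```text
pos [ 0.5511 -0.0671  0.2063] F [ 0.076 -0.13  -5.024] M [ 0.1286  0.0488 -0.0005] sd [0.511 0.475 0.422 0.032 0.023 0.039] toolM [0.0084 0.1373 0.0005]
tool yaw y 17.291156336813955 z [ 0.  0. -1.]
u*(-W) 0.1372920675586808  u for W=-Fz: -0.027326260226294894 time 9.7333
```

Not touching yet, so I continue in half-millimetre steps.

Request:
{"op": "apply_moves", "data": {
  "increments": [
    [0, 0, 0, 0, 0, -0.0005, 0],
    [0, 0, 0, 0, 0, 0, 0],
    [0, 0, 0, 0, 0, 0, 0]
  ]
}}

```text
time: 9.98
position: [0.5512, -0.067, 0.2062]
tool_rot: [[-0.297, 0.955, 0.0], [0.955, 0.297, 0.0], [0.0, 0.0, -1.0]]
ft_force: [-2.4, 1.0, 0.6]
gripper_width: 0.14
grip_force: 80.5
```

Request:
{"op": "apply_moves", "data": {
  "increments": [
    [0, 0, 0, 0, 0, -0.0005, 0],
    [0, 0, 0, 0, 0, 0, 0],
    [0, 0, 0, 0, 0, 0, 0]
  ]
}}

```text
time: 10.23
position: [0.5512, -0.0669, 0.206]
tool_rot: [[-0.297, 0.955, 0.0], [0.955, 0.297, 0.001], [0.001, 0.0, -1.0]]
ft_force: [-4.4, 1.3, 4.8]
gripper_width: 0.14
grip_force: 81.3
```

Request:
{"op": "apply_moves", "data": {
  "increments": [
    [0, 0, 0, 0, 0, -0.0005, 0],
    [0, 0, 0, 0, 0, 0, 0],
    [0, 0, 0, 0, 0, 0, 0]
  ]
}}

```text
time: 10.48
position: [0.5512, -0.0669, 0.206]
tool_rot: [[-0.297, 0.955, 0.0], [0.955, 0.297, 0.001], [0.001, 0.001, -1.0]]
ft_force: [-4.9, 1.4, 8.5]
gripper_width: 0.141
grip_force: 81.8
```

```bash
python3 tq.py 6
```

```text
pos [ 0.5512 -0.0669  0.206 ] F [-4.836  2.271  8.932] M [ 0.2825  1.1656 -0.0609] sd [0.417 0.398 0.641 0.024 0.025 0.037] toolM [1.0289 0.6162 0.0621]
tool yaw y 17.297226104292996 z [ 3.e-04  9.e-04 -1.e+00]
u*(-W) 0.616275920638279  u for W=-Fz: 0.06899572276980823 time 10.8333
```

Contact is at TCP z of about 0.206. I ease off to near zero load, then open.

Request:
{"op": "apply_moves", "data": {
  "increments": [
    [0, 0, 0, 0, 0, 0.0005, 0],
    [0, 0, 0, 0, 0, 0.0005, 0],
    [0, 0, 0, 0, 0, 0, 0],
    [0, 0, 0, 0, 0, 0, 0]
  ],
  "squeeze": 20
}}

```text
time: 11.17
position: [0.5512, -0.0669, 0.2061]
tool_rot: [[-0.297, 0.955, 0.0], [0.955, 0.297, 0.0], [0.0, 0.0, -1.0]]
ft_force: [-2.8, 2.1, 5.3]
gripper_width: 0.139
grip_force: 81.0
```

Request:
{"op": "apply_moves", "data": {
  "increments": [
    [0, 0, 0, 0, 0, 0, 0.17],
    [0, 0, 0, 0, 0, 0, 0.19],
    [0, 0, 0, 0, 0, 0, 0.22],
    [0, 0, 0, 0, 0, 0, 0.27],
    [0, 0, 0, 0, 0, 0, 0.33],
    [0, 0, 0, 0, 0, 0, 0.4],
    [0, 0, 0, 0, 0, 0, 0.4],
    [0, 0, 0, 0, 0, 0, 0.4]
  ]
}}

```text
time: 11.83
position: [0.5512, -0.0671, 0.2058]
tool_rot: [[-0.297, 0.955, 0.0], [0.955, 0.297, -0.0], [-0.0, 0.0, -1.0]]
ft_force: [-0.2, 0.4, -0.4]
gripper_width: 0.401
grip_force: 0.0
```

```bash
python3 w.py 6 wrist scene; python3 - <<'E'
import cv2,numpy as np
i=cv2.imread('pics/scene6.png')[170:270,180:300]; w=cv2.imread('pics/wrist6.png')
L=np.zeros((600,800,3),np.uint8); L[:400,:480]=cv2.resize(i,(480,400),interpolation=cv2.INTER_CUBIC); L[400:,:]=0; L[:,480:]=cv2.resize(w[:,160:384],(320,600))
cv2.imwrite('pics/c6.png',L)
E
```

```text
11.8333 [ 0.5512 -0.0671  0.2058] yaw y 17.28656212665885 z [ 1.e-04 -0.e+00 -1.e+00] F [-0.17  0.45 -0.38] M [0.022 0.043 0.02 ] [-20.8  22.6  30.5 109.6 -14.4  51.6  34. ] 0.025 0.4013523410536295 0.0
wrist [ 0.53  -0.002  0.323] [[0.955, 0.286, 0.082], [0.297, -0.918, -0.263], [0.001, 0.275, -0.961]]
scene [ 1.595 -0.389  1.089] [[0.39, 0.59, -0.706], [0.921, -0.262, 0.29], [-0.014, -0.763, -0.646]]
```

View pics/c6.png

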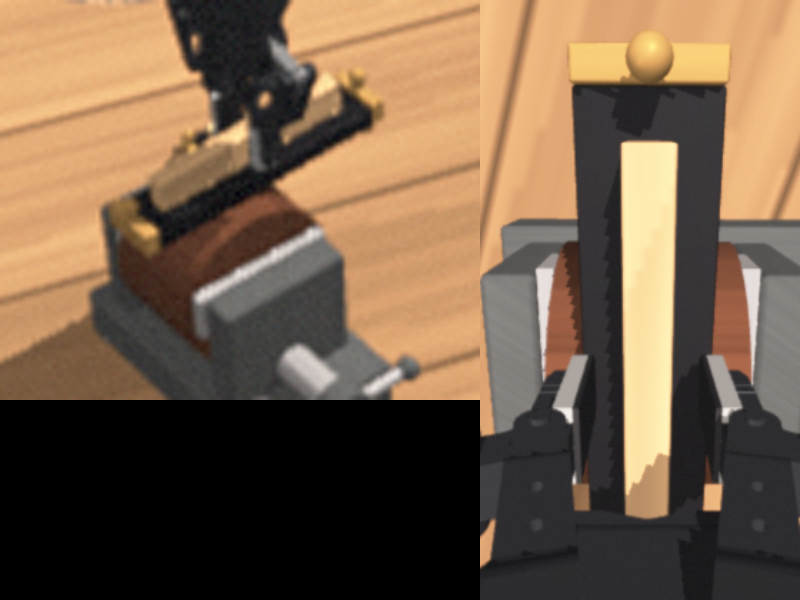

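```bash
cat > tilt.py <<'E'
from h import *
import sys
from station import ctrl, vision
def bar(c):
    hsv=cv2.cvtColor(c["img"],cv2.COLOR_RGB2HSV).astype(int); col=c["img"].astype(int)
    # rib top-end row: transition dark->pale on columns in rib; sub-pixel via mean brightness
    v=hsv[60:200,268:286,2].mean(1); i=np.argmax(v>150); r=60+i-1+(150-v[i-1])/(v[i]-v[i-1])
    row=hsv[110:150,240:320,2].mean(0); w=np.where(row>150)[0]; w=w[(w>15)&(w<60)]
    b=hsv[20:90,230:262,2].mean(1); j=len(b)-1-np.argmax(b[::-1]>110)
    bb=20+j+(b[j]-110)/(b[j]-b[j+1])
    return r,len(w),240+w.mean(),bb
print('before',bar(dict(np.load("pics/wrist_l.npz"))))
for i in range(4):
    c=vision.camera("wrist"); print('now',ctrl.sense()["time"],bar(c))
E
python3 tilt.py; python3 - <<'E'
from h import *
c=dict(np.load("pics/wrist_l.npz")); T=np.array([-0.297,.955,0]); P=np.array([.5512,-.067,.198])
for th in (0,1,2):
    piv=np.array([.5598,-.0951,.160]); 
    from math import radians as R
    L=(P-piv)@T; 
    for nm,s,h in (("ribend",.075,.038),("bar inner",.09,.03)):
        d=L+s; q=piv+T*(d*np.cos(R(th))-h*np.sin(R(th)))+np.array([0,0,1])*(h*np.cos(R(th))+d*np.sin(R(th)))
        print(th,nm,proj(c,q))
E
```

```text
before (np.float64(94.0279485746227), 37, np.float64(278.0), np.float64(58.26315789473684))
now 11.9833 (np.float64(98.27825552825553), 39, np.float64(278.0), np.float64(57.957184325108855))
now 12.0333 (np.float64(98.37290033594626), 39, np.float64(278.0), np.float64(57.97332372025955))
now 12.0833 (np.float64(98.42441860465117), 39, np.float64(278.0), np.float64(57.972535211267605))
now 12.1333 (np.float64(98.44713769984529), 39, np.float64(278.0), np.float64(57.98029556650246))
0 ribend [277.4021596   93.76761817]
0 bar inner [277.38337405  52.37377907]
1 ribend [277.41607121  95.49501129]
1 bar inner [277.39937244  52.98135849]
2 ribend [277.43013236  97.36527515]
2 bar inner [277.41565763  53.72198775]
```

The beam is balanced, but rolled about 2.4° with the +tool-x end up, so the balance point is about 2 mm further toward −x. I'll tilt the tool to match, regrip, lift slightly, level it and shift it.

Request:
{"op": "apply_moves", "data": {
  "increments": [
    [1.2, 0.35, 0, 0, 0, 0.0005, 0.4],
    [1.1, 0.35, 0, 0, 0, 0.0005, 0.4],
    [0, 0, 0, 0, 0, 0, 0.3],
    [0, 0, 0, 0, 0, 0, 0.2],
    [0, 0, 0, 0, 0, 0, 0.16],
    [0, 0, 0, 0, 0, 0, 0],
    [0, 0, 0, 0, 0, 0, 0],
    [0, 0, 0, 0, 0, 0, 0]
  ],
  "squeeze": 60
}}

```text
time: 12.8
position: [0.5512, -0.0675, 0.2069]
tool_rot: [[-0.297, 0.955, -0.012], [0.954, 0.297, 0.04], [0.041, 0.0, -0.999]]
ft_force: [-0.3, -2.2, 0.9]
gripper_width: 0.146
grip_force: 61.5
```

Request:
{"op": "apply_moves", "data": {
  "increments": [
    [0, 0, 0, 0, 0, 0.003, 0],
    [0, 0, 0, 0, 0, 0.006, 0],
    [0, 0, 0, 0, 0, 0.003, 0],
    [-1.2, -0.35, 0, 0, 0, 0, 0],
    [-1.1, -0.35, 0, 0, 0, 0, 0],
    [0, 0, 0, 0, 0, 0, 0],
    [0, 0, 0, 0, 0, 0, 0],
    [0, 0, 0, 0, 0, 0, 0]
  ]
}}

```text
time: 13.47
position: [0.551, -0.0667, 0.2186]
tool_rot: [[-0.298, 0.955, -0.0], [0.955, 0.298, 0.0], [0.0, -0.0, -1.0]]
ft_force: [0.3, -0.2, -5.0]
gripper_width: 0.147
grip_force: 60.7
```

```bash
python3 tq.py 16; sed -i 's/range(4)/range(2)/' tilt.py; python3 tilt.py; python3 w.py 7
```

```text
pos [ 0.5511 -0.0671  0.2188] F [-0.147  0.066 -4.819] M [0.1393 0.0451 0.0074] sd [0.483 0.61  0.425 0.024 0.033 0.028] toolM [ 0.0017  0.1464 -0.0074]
tool yaw y 17.285563205933272 z [-0. -0. -1.]
u*(-W) 0.14642031930071636  u for W=-Fz: -0.030382134201383946 time 14.3167
before (np.float64(98.62553191489361), 38, np.float64(276.5), np.float64(61.430604982206404))
now 14.3667 (np.float64(98.62367864693447), 38, np.float64(276.5), np.float64(61.43473053892215))
now 14.4167 (np.float64(98.62605485232068), 38, np.float64(276.5), np.float64(61.44326241134752))
14.4167 [ 0.5512 -0.0671  0.2188] yaw y 17.2893233033787 z [ 1.e-04  0.e+00 -1.e+00] F [ 0.06 -0.46 -3.71] M [0.165 0.065 0.009] [-21.2  21.6  30.8 109.  -13.6  53.1  33.4] 0.025 0.14670899409917765 60.68917751312256
```

Request:
{"op": "apply_moves", "data": {
  "increments": [
    [-0.29, -0.09, 0, -0.0006, 0.0017, -0.002, 0],
    [0, 0, 0, -0.0005, 0.0017, -0.005, 0],
    [0, 0, 0, 0, 0, -0.003, 0],
    [0, 0, 0, 0, 0, -0.0015, 0],
    [0, 0, 0, 0, 0, 0, 0],
    [0, 0, 0, 0, 0, 0, 0]
  ]
}}

```text
time: 14.92
position: [0.55, -0.0638, 0.2071]
tool_rot: [[-0.297, 0.955, 0.001], [0.955, 0.297, -0.005], [-0.005, -0.0, -1.0]]
ft_force: [0.4, -0.3, -5.0]
gripper_width: 0.145
grip_force: 60.7
```

Request:
{"op": "apply_moves", "data": {
  "increments": [
    [0, 0, 0, 0, 0, -0.0005, 0],
    [0, 0, 0, 0, 0, 0, 0],
    [0, 0, 0, 0, 0, 0, 0]
  ]
}}

```text
time: 15.17
position: [0.5501, -0.0638, 0.2069]
tool_rot: [[-0.297, 0.955, 0.002], [0.955, 0.297, -0.005], [-0.005, 0.0, -1.0]]
ft_force: [0.3, 0.6, -4.5]
gripper_width: 0.146
grip_force: 60.7
```

Request:
{"op": "apply_moves", "data": {
  "increments": [
    [0, 0, 0, 0, 0, -0.0004, 0],
    [0, 0, 0, 0, 0, 0, 0],
    [0, 0, 0, 0, 0, 0, 0]
  ]
}}

```text
time: 15.42
position: [0.55, -0.0637, 0.2064]
tool_rot: [[-0.297, 0.955, 0.002], [0.955, 0.297, -0.005], [-0.005, 0.0, -1.0]]
ft_force: [0.6, 0.0, -5.6]
gripper_width: 0.146
grip_force: 60.7
```

Request:
{"op": "apply_moves", "data": {
  "increments": [
    [0, 0, 0, 0, 0, -0.0004, 0],
    [0, 0, 0, 0, 0, 0, 0],
    [0, 0, 0, 0, 0, 0, 0]
  ]
}}

```text
time: 15.67
position: [0.55, -0.0637, 0.206]
tool_rot: [[-0.297, 0.955, 0.002], [0.955, 0.297, -0.005], [-0.005, -0.0, -1.0]]
ft_force: [0.3, 0.1, -4.9]
gripper_width: 0.142
grip_force: 60.7
```

Request:
{"op": "apply_moves", "data": {
  "increments": [
    [0, 0, 0, 0, 0, -0.0004, 0],
    [0, 0, 0, 0, 0, 0, 0],
    [0, 0, 0, 0, 0, 0, 0]
  ]
}}

```text
time: 15.92
position: [0.5501, -0.0637, 0.2057]
tool_rot: [[-0.297, 0.955, 0.002], [0.955, 0.297, -0.005], [-0.005, 0.0, -1.0]]
ft_force: [-1.3, 0.8, -2.8]
gripper_width: 0.147
grip_force: 61.1
```

```bash
python3 w.py 8 wrist; cp pics/wrist8.npz pics/wrist_l.npz; python3 tilt.py
```

```text
15.9167 [ 0.5501 -0.0637  0.2057] yaw y 17.289542610376927 z [ 0.0018 -0.005  -1.    ] F [-1.3   0.84 -2.82] M [0.126 0.142 0.023] [-21.4  22.4  30.5 109.9 -14.   51.3  33.3] 0.025 0.14681041271185544 61.06840968132019
wrist [0.529 0.002 0.323] [[0.955, 0.285, 0.084], [0.297, -0.917, -0.267], [0.001, 0.28, -0.96]]
before (np.float64(98.41581519324744), 38, np.float64(276.5), np.float64(61.48951048951049))
now 16.0167 (np.float64(98.41581519324744), 38, np.float64(276.5), np.float64(61.492063492063494))
now 16.0667 (np.float64(98.41376228775692), 38, np.float64(276.5), np.float64(61.50674157303371))
```

Request:
{"op": "apply_moves", "data": {
  "increments": [
    [0, 0, 0, 0, 0, -0.0002, 0],
    [0, 0, 0, 0, 0, 0, 0],
    [0, 0, 0, 0, 0, 0, 0.15],
    [0, 0, 0, 0, 0, 0, 0.17],
    [0, 0, 0, 0, 0, 0, 0.19],
    [0, 0, 0, 0, 0, 0, 0.22],
    [0, 0, 0, 0, 0, 0, 0.27],
    [0, 0, 0, 0, 0, 0, 0.33],
    [0, 0, 0, 0, 0, 0, 0.4],
    [0, 0, 0, 0, 0, 0, 0.4]
  ]
}}

```text
time: 16.9
position: [0.5501, -0.0637, 0.2054]
tool_rot: [[-0.297, 0.955, 0.002], [0.955, 0.297, -0.005], [-0.005, 0.0, -1.0]]
ft_force: [-0.2, 0.0, -0.7]
gripper_width: 0.401
grip_force: 0.0
```

```bash
python3 w.py 9; sed -i 's/range(2)/range(8)/' tilt.py; python3 tilt.py
```

```text
16.9 [ 0.5501 -0.0637  0.2054] yaw y 17.287902008864172 z [ 0.0018 -0.0051 -1.    ] F [-0.18  0.04 -0.66] M [ 0.032 -0.031 -0.024] [-21.3  22.4  30.5 109.9 -14.   51.3  33.3] 0.025 0.4009281640431058 0.0
before (np.float64(98.41581519324744), 38, np.float64(276.5), np.float64(61.48951048951049))
now 16.95 (np.float64(99.18258034466697), 38, np.float64(276.5), np.float64(61.15546639919759))
now 17.0 (np.float64(99.19193324061196), 38, np.float64(276.5), np.float64(61.18973862536302))
now 17.05 (np.float64(99.21198156682027), 38, np.float64(276.5), np.float64(61.22106261859582))
now 17.1 (np.float64(99.22002756086357), 38, np.float64(276.5), np.float64(61.23380281690141))
now 17.15 (np.float64(99.22416169039963), 38, np.float64(276.5), np.float64(61.25115420129271))
now 17.2 (np.float64(99.22904260192396), 38, np.float64(276.5), np.float64(61.26075022872827))
now 17.25 (np.float64(99.22995877233166), 38, np.float64(276.5), np.float64(61.268710550045085))
now 17.3 (np.float64(99.2335466179159), 38, np.float64(276.5), np.float64(61.27420814479638))
```

Only about 0.5° of roll this time, and it is settled. I retreat straight up and check.

Request:
{"op": "apply_moves", "data": {
  "increments": [
    [0, 0, 0, 0, 0, 0.005, 0.4],
    [0, 0, 0, 0, 0, 0.012, 0.4],
    [0, 0, 0, 0, 0, 0.02, 0.4],
    [0, 0, 0, 0, 0, 0.03, 0.4],
    [0, 0, 0, 0, 0, 0.035, 0.4],
    [0, 0, 0, -0.01, 0.02, 0.03, 0.4],
    [0, 0, 0, -0.02, 0.035, 0.02, 0.4],
    [0, 0, 0, -0.02, 0.035, 0, 0.4],
    [0, 0, 0, -0.02, 0.035, 0, 0.4],
    [0, 0, 0, -0.02, 0.035, 0, 0.4]
  ]
}}

```text
time: 18.13
position: [0.4606, 0.0947, 0.3577]
tool_rot: [[-0.296, 0.955, 0.004], [0.955, 0.296, -0.004], [-0.005, 0.003, -1.0]]
ft_force: [0.8, 0.6, -0.1]
gripper_width: 0.398
grip_force: 0.0
```

Request:
{"op": "apply_moves", "data": {
  "increments": [
    [0, 0, 0, -0.01, 0.035, 0, 0.4],
    [0, 0, 0, -0.01, 0.035, 0, 0.4],
    [0, 0, 0, -0.01, 0.03, 0, 0.4],
    [0, 0, 0, 0, 0, 0, 0.4],
    [0, 0, 0, 0, 0, 0, 0.4]
  ]
}}

```text
time: 18.55
position: [0.431, 0.1951, 0.3568]
tool_rot: [[-0.301, 0.954, 0.003], [0.954, 0.301, -0.005], [-0.005, 0.001, -1.0]]
ft_force: [0.4, -0.0, 0.1]
gripper_width: 0.397
grip_force: 0.0
```

```bash
python3 w.py 10 top scene; python3 - <<'E'
import cv2,numpy as np
i=cv2.imread('pics/scene10.png')[180:270,180:300]; w=cv2.imread('pics/top10.png')[145:255,265:385]
L=np.zeros((450,800,3),np.uint8); L[:300,:400]=cv2.resize(i,(400,300),interpolation=cv2.INTER_CUBIC); L[:367,400:]=cv2.resize(w,(400,367),interpolation=cv2.INTER_CUBIC)
cv2.imwrite('pics/c10.png',L)
E
```

```text
18.55 [0.431  0.1951 0.3568] yaw y 17.50510140942807 z [ 0.0026 -0.0047 -1.    ] F [ 0.4  -0.01  0.12] M [-0.025 -0.002  0.033] [-47.4   3.1  19.8 109.6  -0.8  67.5  -9.8] 0.025 0.39674659014866226 0.0
top [0.325 0.049 1.22 ] [[0.019, -0.98, 0.198], [-1.0, -0.02, -0.007], [0.011, -0.198, -0.98]]
scene [ 1.595 -0.389  1.089] [[0.39, 0.59, -0.706], [0.921, -0.262, 0.29], [-0.014, -0.763, -0.646]]
```

View pics/c10.png

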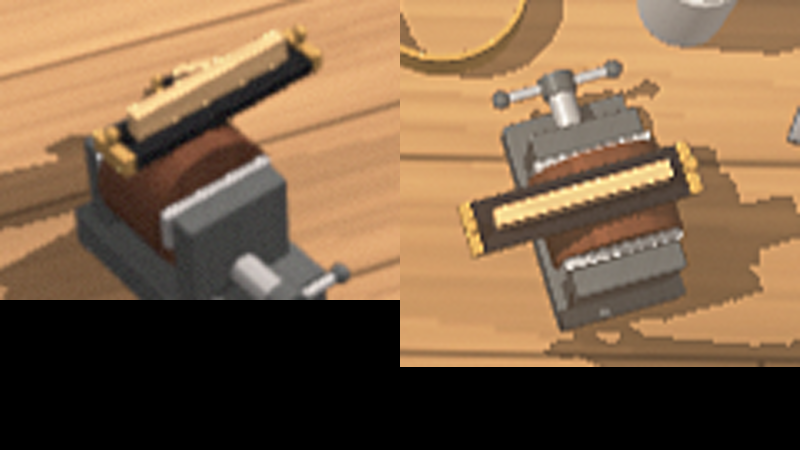

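The beam lies alone across the block, clear of the jaws. In the top crop its rib ends are at about (495,217) and (672,170). One last numeric check of squareness, position, level and stillness.

```bash
python3 - <<'E'
from h import *
from station import vision
top=dict(np.load("pics/top10.npz")); sc=dict(np.load("pics/scene10.npz"))
f=lambda p:(np.array(p)-[400,0])/3.333+[265,145]
a,b=[onz(top,f(p),.198) for p in ((495,217),(674,169))]
d=b-a; print('ends',a,b,'len',np.linalg.norm(d),'yaw',np.degrees(np.arctan2(d[1],d[0])),'mid',(a+b)/2)
# scene: rib pale mask near beam, end points of the lower long edge of top, vs level projection
for th in (-2,0,2):
    q=[]
    for p,s in ((a,-1),(b,1)):
        P=onz(top,proj(top,p),.198+s*.075*np.tan(np.radians(th))); q.append((proj(sc,P)-[180,180])*3.333)
    v=q[1]-q[0]; print('tilt',th,np.round(q,1).tolist(),'slope',v[1]/v[0])
x=sc["img"][180:270,180:300].astype(int)
for i in range(20): c=vision.camera("scene")
print('motion',np.abs(c["img"][180:260,190:290].astype(int)-sc["img"][180:260,190:290].astype(int)).mean(), 'bg',np.abs(c["img"][300:380,250:350].astype(int)-sc["img"][300:380,250:350].astype(int)).mean())
m=(np.array(cv2.cvtColor(c["img"],cv2.COLOR_RGB2HSV))[...,2]<50)[180:270,180:300].astype(np.uint8)
t0=dict(np.load("pics/top0.npz"))
E
```

```text
ends [0.52645941 0.00697992 0.198     ] [ 0.56949918 -0.1389624   0.198     ] len 0.15215644215521656 yaw -73.56871126390082 mid [ 0.5479793  -0.06599124  0.198     ]
tilt -2 [[275.7, 30.7], [122.1, 115.1]] slope -0.5497070152953991
tilt 0 [[276.0, 33.6], [122.2, 111.9]] slope -0.5093805442228758
tilt 2 [[276.2, 36.5], [122.2, 108.7]] slope -0.46914409217544195
motion 2.271333333333333 bg 2.036958333333333
```

```bash
python3 -c "
from station import order
print(order.sign_off())"
```

```text
the job is handed in; nothing more can be done
None
```

The middle-sized beam is balanced on the round top of the root block, square and still, and level to about 1°, with the gripper clear, nothing else moved, and the job handed in; it balances about 30 mm from its middle, towards the end that lay nearer the robot.

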